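Set up the tabletop wheel for trimming

ROBOT

A 7-joint arm with a two-finger parallel gripper is mounted at the origin on the work surface. World frame = base frame: x ahead of the robot, y to its left, z up, the work surface at z = 0. Lengths are in m, angles in degrees, forces in N, time in s.
With the tool pointing down it reaches from about 0.425 to 0.875 m from the base axis. Payload 4.7 kg.
Tool frame: the origin (TCP) lies between the finger pads; the fingertips stand 8 mm ahead of it and the grasp point (between the pads) lies 11 mm behind it; z points along the fingers, y is the line along which they close (so a half turn about z gives the same grasp; the last joint's range is limited). The gripper opens to 87 mm and grips with 3 to 60 N. Pads are 19 mm wide; open, the fingers measure 117 mm over their backs; the gripper's body (75 mm by 190 mm) begins 51 mm behind the grasp point.
Start: joints at [-72.588, 18.392, -4.016, 83.108, 1.295, 78.541, -3.26], TCP at [0.186, 0.623, 0.231] pointing down, gripper open.
Joint ranges: [-163.93, 163.93], [-17.29, 119.83], [-79.2, 71.16], [3.27, 140.29], [-89.18, 269.18], [5.43, 117.66], [-154.24, 154.24]. Speed limits (degrees/s): [147.25, 147.25, 180, 180, 180, 180, 180].

INTERFACE

Orientations are given as [roll, pitch, yaw] about the fixed x, y, z axes, in that order (R = Rz(yaw) Ry(pitch) Rx(roll)).
In Python, from cell import env, viewer gives the robot as it stands. The module is installed in compiled form; this text tells all that it offers.
- The arm moves only by the tool arm_command, never from a script. Its argument "series" is a list of rows, each a list of 2 entries, a list of its own where there are three numbers: the shift along the tool's x, y, z in mm, then the turn about the tool's z in rad. A call has exactly 5 rows; each row is the pose to reach, as a shift and turn from the pose commanded when the call began, along the tool's axes at that moment; what a row does not reach only later rows make up. A row lasts 1/10 s, in which the tool goes at most 50 mm and 8.59 degrees, less where a joint would pass 70% of its speed; a pose out of reach is approached as far as the arm can. A call with a gripper value outside its range is refused whole. "grip" is the gripper command: -1 is fully open, 1 is shut, values between are in proportion, set as the call begins (left out, the last holds). The fingers move at their own pace and stop on an object; "grip_force" is the grip in N (left out, the last holds). Time passes only in rows, so rows that repeat a pose let the fingers close, or fill a call up. It gives the time, the measured TCP pose, the force, the opening and the grip force at its end, in the units of the state.
- env.get_obs(): the state, without advancing time (a new reading comes with each control period).
- viewer.read_camera(name): name is "scene" or "top" or "wrist"; returns (picture, depth): 420x560x3 uint8, blue, green, red; 420x560 float32, m along the optical axis (not along the pixel's ray), 0 where there is no reading.
- viewer.calibration(name): a dict with "K" (3x3 intrinsics, pixels), "T" (4x4, takes a point from camera to world coordinates); the wrist camera has in their place "hand_eye" (4x4, takes a point from camera to tool coordinates, whose origin is the TCP and whose axes are the flange's). Camera axes: x right, y up, looking along -z (the intrinsics and any distortion apply to the point x, -y, -z); pixel columns grow to the right and rows downward; lengths in m; the calibration is good to about 2 mm. A picture is of the moment at which its call begins: read the wrist's pose just before it. calibration takes no time and is no camera call.
- env.sign_off(): hands the job in; it is judged then, once.
The state is a dict: "time_s": time; "qpos": joint angles; "joint_velocities": joint speeds; "effort": joint torques, N m; "tool_pos": TCP position; "tool_rot": TCP orientation; "force": force on the tool from outside, world axes, zero at the start; "wrist_torque": the same for the moment, N m; "grip_width": finger opening in m; "grasp_force": force on a finger pad.
Only numpy, scipy, OpenCV 4.12 (cv2) and the standard library are available. Lean on these libraries where they do the work, as an engineer would, in place of code of your own. Each camera call takes 0.05 s, during which the arm holds its last target. There are 200 camera calls.

TASK

Get the pottery wheel ready for trimming: lay the wire-loop tool in both notches of the wooden tool rest, its handle roughly centred on the rest and its loop end pointing towards the wheel, and turn the wheel's speed selector until its pointer clicks into the position with the one long mark. Do not knock the pot standing on the wheel head.

Things in the scene. Friction and masses are not known exactly. Their poses are not given: they have to be found in the camera images.
- dial (a joint): Angle of the speed selector, rad: 0 at the first position (round dot mark), growing as it turns clockwise seen from above. Six sprung detents 0.524 apart, 0 to 2.618; the long mark is the fourth, 1.571, the rest have short marks. It starts in one of the first three. About 0.05 N m takes it out of a detent; let go anywhere, it snaps into the nearest one.
- dial_grip (a point): Black knob on the housing's flat deck, 120 mm above the table: skirt 68 mm across, 12 mm high, under an upright bar 60 mm long, 16 thick, its top 44 mm over the deck. This point: on the vertical turning axis, mid-bar, 31 mm over the deck. x along the bar to its pointed nose (white line), z up; turns with it. Marks on the deck around it: dot 10 mm, short 11 x 4, long 32 x 8 mm.
- tool_grip (a point): Centre of the loop tool's dark wood handle, 150 mm long, 20 wide, 18 high (also near its centre of mass). One end has a brass ferrule and a steel wire loop 38 mm wide; 212 mm over all, about 90 g. It starts flat on the table to the robot's right, loop pointing roughly away from the wheel. x along the handle to the loop, z up.
- tool_loop (a point): Outer end of the loop tool's wire loop, 135 mm from the handle's centre along the tool's x axis.
- loop_tool: The loop tool's body frame: underside at the handle's centre, same axes as tool_grip.
- rest_seat (a point): Where the handle's centre lies when the tool is in the rest: 54 mm above the table, over the middle of a fixed wooden board 150 x 74 x 10 mm with two uprights 14 mm thick, 70 mm high, 50 mm either side of the middle. Each has an open-topped notch 34 mm wide, floor 45 mm above the table. x along the rest towards the wheel, y across, z up. Free between the uprights for fingers.
- wheel_center (a point): Centre of the top of the aluminium wheel head, 200 mm across, 164 mm above the table, in a white splash pan 250 mm across, 155 mm high, on a fixed grey housing 280 x 460 x 120 mm. Axes of the housing: x away from the robot, y left, z up. The selector's axis is 35 mm nearer the robot (-x) and 235 mm to the right (-y) in these axes.
- pot_center (a point): Plain clay pot, 132 mm across, 103 mm high, standing loose on the middle of the wheel head; this point is on its axis 50 mm above its lower face. Not to be touched.
Not all that is in view belongs to the job. There is more than one size of the loop_tool; the job needs the middle-sized.

How it is judged:
By the outcome, as a careful person would: the job done as asked, in the order asked, and still so for the second after the job is handed in, with the robot touching nothing.
It also fails if it takes over 70 s, if anything falls off the work surface, if the arm or the gripper's body presses on something with over 40 N, if the wrist force passes 120 N, or if a joint passes its speed limit or range.

## Working session

There is one attempt and no reset: what is moved stays moved. The work goes in short steps, Python scripts to look and compute and a tool call to move; the robot and the scene stay as the last step left them, time stands still between calls to the robot, and variables do not carry over. Pictures are saved under pics/ and viewed, at most 10 in all, crops included, and the job is handed in when it is done.

Besides the shell and the picture viewer there is one more tool, called after ">>>" as name(argument=value, ...) on one line, values as JSON. arm_command: Moves the arm, as the interface text tells. Its arguments: {"type":"object","properties":{"series":{"type":"array"},"grip":{"type":"number"},"grip_force":{"type":"number"}},"required":["series"]}

```bash
mkdir -p pics
cat > h.py <<'E'
from cell import env, viewer
import numpy as np, cv2
from scipy.spatial.transform import Rotation as R
def look(n, name):
    o=env.get_obs(); im,d=viewer.read_camera(n); cv2.imwrite(f'pics/{name}.png',im); np.savez(f'pics/{name}.npz',im=im,d=d,p=o['tool_pos'],r=o['tool_rot']); return im,d,o
def pose(n,o=None):
    c=viewer.calibration(n)
    if n=='wrist':
        T=np.eye(4);T[:3,3]=o['tool_pos'];T[:3,:3]=R.from_euler('xyz',o['tool_rot'],degrees=True).as_matrix()
        return c,T@c['hand_eye']
    return c,c['T']
def ray(n,uv,z,o=None):
    c,T=pose(n,o); uv=np.array(uv,float).reshape(-1,1,2)
    dist=c.get('dist',c.get('distortion'))
    q=cv2.undistortPoints(uv,np.array(c['K']),None if dist is None else np.array(dist,float))[:,0]
    v=np.c_[q[:,0],-q[:,1],-np.ones(len(q))]@T[:3,:3].T
    return T[:3,3]+v*((z-T[2,3])/v[:,2])[:,None]
E
python3 - <<'E'
from h import *
for n in('scene','top','wrist'):
    c=viewer.calibration(n);print(n,c)
im,d,o=look('top','top0');look('scene','scene0')
print(o)
E
```

```text
scene {'K': array([[400.19285333,   0.        , 281.76340905],
       [  0.        , 400.19285333, 212.63156196],
       [  0.        ,   0.        ,   1.        ]]), 'T': array([[ 0.84343867, -0.34720403,  0.40995191,  0.93456237],
       [ 0.5372095 ,  0.53920744, -0.64858406, -0.76932966],
       [ 0.00414189,  0.76727094,  0.64130971,  0.91318575],
       [ 0.        ,  0.        ,  0.        ,  1.        ]])}
top {'K': array([[455.23376507,   0.        , 285.32375907],
       [  0.        , 455.23376507, 208.7582293 ],
       [  0.        ,   0.        ,   1.        ]]), 'T': array([[-0.00192614,  0.98935366, -0.14551847,  0.25172512],
       [-0.99997847, -0.00281842, -0.00592584,  0.01429893],
       [-0.00627289,  0.14550392,  0.98933779,  1.28807489],
       [ 0.        ,  0.        ,  0.        ,  1.        ]])}
wrist {'K': array([[329.99172025,   0.        , 282.02661631],
       [  0.        , 329.99172025, 210.49726702],
       [  0.        ,   0.        ,   1.        ]]), 'hand_eye': array([[ 1.91600626e-04,  9.56393824e-01,  2.92080155e-01,
         8.00015673e-02],
  
[... 266 characters left out ...]
0.0, 'qpos': array([-72.58802923,  18.44010044,  -4.01544662,  83.17535575,
         1.2955757 ,  78.54367637,  -3.2603867 ]), 'joint_velocities': array([-0.01678436, -0.02127829, -0.01521506, -0.05006584,  0.04612762,
       -0.02009046, -0.01775234]), 'effort': array([ 2.02785754e-04, -4.91298723e+01, -4.03709309e-01, -3.12526274e+01,
       -6.38604281e-02,  4.39344859e-02,  1.85213853e-04]), 'tool_pos': array([0.18563525, 0.62234252, 0.22944576]), 'tool_rot': array([-1.79886148e+02,  6.52732665e-03,  1.63397443e+02]), 'force': array([-0.02308692, -0.8089594 ,  1.40974732]), 'wrist_torque': array([0.02366556, 0.01076677, 0.01965933]), 'grasp_force': 0.0, 'grip_width': 0.08702630345234559}
```

View pics/top0.png

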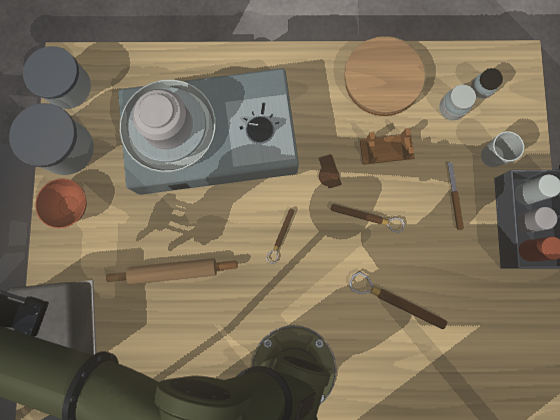

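View pics/scene0.png

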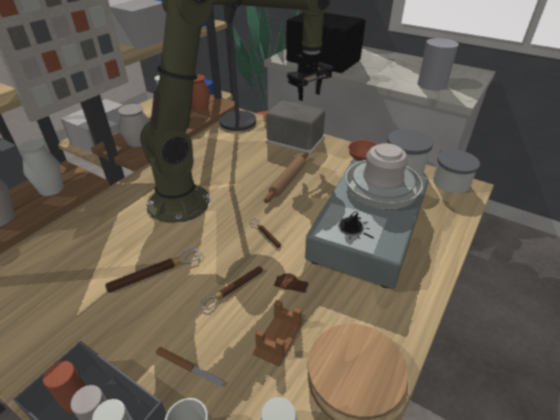

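The top view shows three loop tools: small at (283,235), middle at (368,217) with its loop at (397,223), and large at (402,302). The rest is at (388,148), the dial at (260,128) and the wheel at (168,125). The scene view agrees. Next I'll measure these and take a closer crop.

Run:
```python
from h import *
f=np.load('pics/top0.npz');im=f['im'];d=f['d']
a=cv2.resize(im[90:170,215:305],None,fx=6,fy=6,interpolation=cv2.INTER_CUBIC)
b=cv2.resize(im[120:240,320:430],None,fx=4,fy=4,interpolation=cv2.INTER_CUBIC)
c=np.zeros((480,980,3),np.uint8);c[:480,:540]=a;c[:480,540:]=b
cv2.imwrite('pics/crop0.png',cv2.resize(c,(784,384)))
print('tools len',[np.linalg.norm(np.diff(ray('top',p,.01),axis=0)) for p in ([(294,207),(272,262)],[(330,206),(406,224)],[(446,327),(347,277)])])
print('mid',ray('top',[(330,206),(406,224)],.009))
print('rest',ray('top',[(388,148)],.06)); print('dial',ray('top',[(260,126)],.15)); print('pot/pan',ray('top',[(168,125)],.155))
# housing deck corners
print('housing',ray('top',[(285,69),(298,166),(127,189),(121,90)],.12))
hsv=cv2.cvtColor(im,cv2.COLOR_BGR2HSV)
for p in [(345,211),(360,215),(375,218),(384,220),(372,155),(408,155),(388,150),(260,128),(270,100)]: print(p,hsv[p[1],p[0]],round(float(d[p[1],p[0]]),3))
```

```text
tools len [np.float64(0.1670060275687757), np.float64(0.2195298664377254), np.float64(0.29925388681302906)]
mid [[ 0.44741825 -0.1049713   0.009     ]
 [ 0.39542518 -0.31843214  0.009     ]]
rest [[ 0.60210483 -0.26384079  0.06      ]]
dial [[0.63656636 0.08647114 0.15      ]]
pot/pan [[0.63853006 0.32455329 0.155     ]]
housing [[ 0.8072279   0.0214357   0.12      ]
 [ 0.53707575 -0.01225484  0.12      ]
 [ 0.47695678  0.43537622  0.12      ]
 [ 0.74930815  0.4649173   0.12      ]]
(345, 211) [ 15 104  76] 1.282
(360, 215) [ 15 104  76] 1.275
(375, 218) [ 13 110  93] 1.281
(384, 220) [ 20 129 152] 1.275
(372, 155) [ 16 104  71] 1.257
(408, 155) [ 15 113  79] 1.272
(388, 150) [ 15 121 101] 1.314
(260, 128) [60  5 51] 1.171
(270, 100) [ 83  14 163] 1.217
```

View pics/crop0.png

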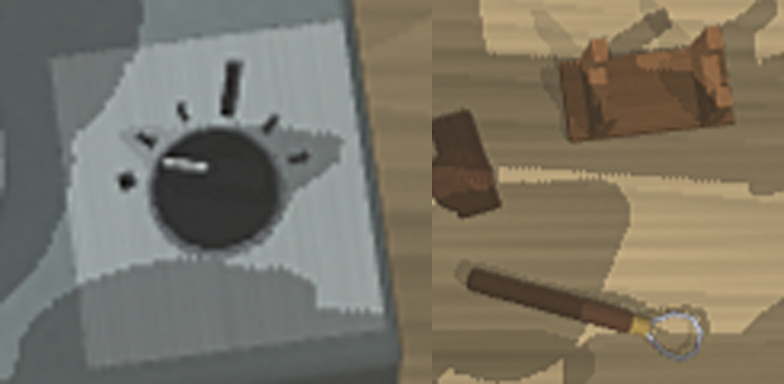

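The crop shows the selector with the dot at left (127,181), the long mark at top (232,88) and the nose line pointing left at (165,160), so it is at the first or second detent. The middle tool measures about 0.21 m, so it is the right one. Next is a helper that turns world targets into tool-frame moves.

```bash
cat >> h.py <<'E'
def rel(*targets,base=None):
    o=env.get_obs(); p,r=(o['tool_pos'],o['tool_rot']) if base is None else base
    M=R.from_euler('xyz',r,degrees=True).as_matrix()
    for x,y,z,yaw in targets:
        s=M.T@(np.array([x,y,z])-p)*1000; t=-((yaw-r[2]+180)%360-180)
        print('->',(x,y,z,yaw),'shift',s.round(1),'turn',round(np.radians(t),3),'deg',round(t,1))
E
python3 -c "
from h import *
rel((.40,.30,.36,120))"
```

```text
-> (0.4, 0.3, 0.36, 120) shift [-297.5 -248.  -130. ] turn 0.757 deg 43.4
```

>>> arm_command(series=[[[-30,-25,-30],0.15],[[-60,-50,-60],0.3],[[-95,-80,-85],0.45],[[-130,-110,-105],0.6],[[-165,-140,-120],0.75]])

```text
time_s: 0.6
tool_pos: [0.3039, 0.4412, 0.3513]
tool_rot: [179.9, -0.0, 120.1]
force: [0.8, 0.8, 0.0]
grip_width: 0.0873
grasp_force: 0.0
```

```bash
python3 -c "
from h import *
o=env.get_obs();print(o['qpos'],o['tool_pos'],o['tool_rot'])
rel((.40,.28,.36,100),(.43,-.05,.36,76))"
```

```text
[-64.18518515   2.4682663    6.16328695  88.09253222  -0.27797956
  89.38866701 -27.91489373] [0.30394799 0.44116223 0.35133043] [ 1.79948858e+02 -4.18626011e-02  1.20110038e+02]
-> (0.4, 0.28, 0.36, 100) shift [-187.6    2.2   -8.8] turn 0.351 deg 20.1
-> (0.43, -0.05, 0.36, 76) shift [-488.1 -137.3   -9.1] turn 0.77 deg 44.1
```

>>> arm_command(series=[[[-45,0,-2],0.08],[[-90,0,-4],0.16],[[-135,0,-6],0.24],[[-180,-2,-8],0.32],[[-225,-12,-9],0.38]])

```text
time_s: 1.1
tool_pos: [0.4078, 0.2406, 0.3589]
tool_rot: [180.0, 0.0, 98.5]
force: [1.6, 0.8, -0.2]
grip_width: 0.087
grasp_force: 0.0
```

```bash
python3 -c "
from h import *
o=env.get_obs();print(o['qpos'])
rel((.42,-.05,.36,76),(.35,-.16,.25,76),(.40,-.18,.25,76))"
```

```text
[-52.69974933  -5.90026739  17.35079289  95.06801971   1.77013111
  90.57030329 -26.95015119]
-> (0.42, -0.05, 0.36, 76) shift [-289.3  -30.7   -1.1] turn 0.392 deg 22.5
-> (0.35, -0.16, 0.25, 76) shift [-387.7 -116.1  109. ] turn 0.392 deg 22.5
-> (0.4, -0.18, 0.25, 76) shift [-414.9  -69.6  109. ] turn 0.392 deg 22.5
```

>>> arm_command(series=[[[-45,0,0],0.08],[[-90,0,0],0.16],[[-135,5,5],0.24],[[-180,10,15],0.32],[[-225,15,30],0.39]])

```text
time_s: 1.6
tool_pos: [0.4559, 0.0204, 0.3294]
tool_rot: [179.9, -0.1, 76.1]
force: [0.8, 0.6, -0.7]
grip_width: 0.0869
grasp_force: 0.0
```

```bash
python3 -c "
from h import *
o=env.get_obs();print(o['qpos'])
rel((.45,-.15,.27,76))"
```

```text
[-40.9037813   -9.89279209  30.77676241 100.69201492   5.0048824
  87.72880351 -24.5541218 ]
-> (0.45, -0.15, 0.27, 76) shift [-166.9   35.    59.2] turn 0.002 deg 0.1
```

>>> arm_command(series=[[[-35,7,12],0],[[-70,14,24],0],[[-105,21,36],0],[[-140,28,48],0],[[-165,35,59],0]])

```text
time_s: 2.1
tool_pos: [0.4495, -0.149, 0.2695]
tool_rot: [-180.0, -0.0, 76.2]
force: [0.6, 0.2, 0.5]
grip_width: 0.0871
grasp_force: 0.0
```

```bash
python3 -c "
from h import *
im,d,o=look('wrist','w1');print(o['qpos'],o['tool_pos'],o['tool_rot'])"
```

```text
[-33.66178729  -8.25877073  44.92181581 105.01821316   5.87620424
  80.90610648  -3.80519894] [ 0.44952298 -0.14899062  0.26951006] [-1.79990016e+02 -1.91313266e-02  7.61662628e+01]
```

View pics/w1.png

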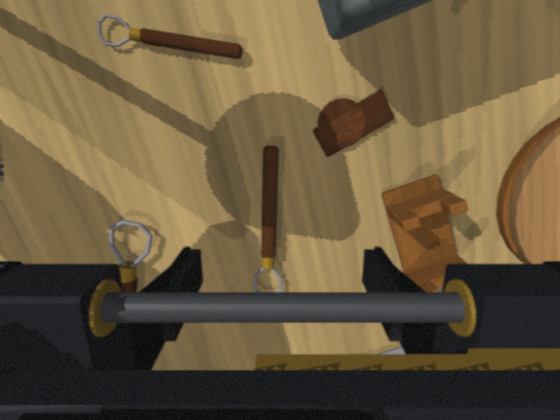

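The wrist view shows the middle tool's handle running from (271,147) to (268,258), with the loop below it at (268,280). The rest's far-end corners are at (383,192) and (437,176). I'll compute the poses of both.

Run:
```python
from h import *
f=np.load('pics/w1.npz');o=dict(tool_pos=f['p'],tool_rot=f['r']);im=f['im']
g=cv2.cvtColor(im,cv2.COLOR_BGR2HSV)
x0,y0=245,135;sub=g[y0:262,x0:300]
m=((sub[...,2]<80)&(sub[...,1]>110)).astype(np.uint8)
n,l,s,_=cv2.connectedComponentsWithStats(m);i=1+s[1:,4].argmax();print(s[i])
ys,xs=np.nonzero(l==i);(c,wh,a)=cv2.minAreaRect(np.float32(np.c_[xs+x0,ys+y0]));b=cv2.boxPoints((c,wh,a))
P=ray('wrist',b,.016,o);print('box',b.round(),'\n',P.round(4))
e=[np.linalg.norm(P[1]-P[0]),np.linalg.norm(P[2]-P[1])];print('sides',e)
v=(P[1]-P[0]) if e[0]>e[1] else (P[2]-P[1]);v=v*(-1 if v[1]>0 else 1)
print('centre',P.mean(0),'yaw',np.degrees(np.arctan2(v[1],v[0])))
q=ray('wrist',[(383,192),(437,176),(393,228)],.01,o);print('rest wrist',q.round(4),np.linalg.norm(q[1]-q[0]))
t=ray('top',[(360.6,139.4),(363.75,164),(414.7,158.4)],.01);print('rest top',t.round(4),np.linalg.norm(np.diff(t,axis=0),axis=1))
v=t[1]-t[2];print('rest ctr',(t[0]+t[2])/2,'yaw',np.degrees(np.arctan2(v[1],v[0])))
```

```text
[  17   10   17  113 1444]
box [[260. 257.]
 [263. 145.]
 [278. 145.]
 [276. 257.]] 
 [[ 0.3948 -0.2496  0.016 ]
 [ 0.436  -0.1062  0.016 ]
 [ 0.4547 -0.1112  0.016 ]
 [ 0.4155 -0.2552  0.016 ]]
sides [np.float64(0.14924997407412094), np.float64(0.019353178052579044)]
centre [ 0.42527096 -0.18056906  0.016     ] yaw -106.02154705388142
rest wrist [[ 0.5711 -0.2018  0.01  ]
 [ 0.641  -0.1974  0.01  ]
 [ 0.5765 -0.254   0.01  ]] 0.06999774912538712
rest top [[ 0.6424 -0.1967  0.01  ]
 [ 0.5692 -0.2039  0.01  ]
 [ 0.5852 -0.3509  0.01  ]] [0.07353183 0.14786345]
rest ctr [ 0.61379342 -0.27379167  0.01      ] yaw 96.22166558058386
```

```bash
python3 -c "
from h import *
rel((.4253,-.1806,.06,74),(.4253,-.1806,.011,74))"
```

```text
-> (0.4253, -0.1806, 0.06, 74) shift [-31.7 -15.4 208.2] turn 0.033 deg 1.9
-> (0.4253, -0.1806, 0.011, 74) shift [-31.6 -15.3 257.2] turn 0.033 deg 1.9
```

>>> arm_command(series=[[[-8,-4,45],0.01],[[-16,-8,90],0.02],[[-24,-12,135],0.033],[[-32,-15,175],0.033],[[-32,-15,208],0.033]])

```text
time_s: 2.65
tool_pos: [0.4266, -0.1743, 0.0601]
tool_rot: [-179.9, -0.0, 74.3]
force: [1.1, 1.0, 0.6]
grip_width: 0.0868
grasp_force: 0.0
```

```bash
python3 -c "
from h import *
rel((.4253,-.1806,.011,74));rel((.4253,-.1806,.011,74));print(env.get_obs()['qpos'])"
```

```text
-> (0.4253, -0.1806, 0.011, 74) shift [-6.5  0.6 49.1] turn 0.006 deg 0.3
-> (0.4253, -0.1806, 0.011, 74) shift [-6.5  0.6 49.1] turn 0.006 deg 0.3
[-30.13548093   5.90043078  51.65716268 121.54543965  -5.65502128
  55.01056666   8.94678247]
```

>>> arm_command(series=[[[-3,0,15],0],[[-6,0,30],0],[[-6,0,40],0],[[-6,0,48],0],[[-6,0,48],0]])

```text
time_s: 3.15
tool_pos: [0.4262, -0.1792, 0.0135]
tool_rot: [-179.9, 0.0, 74.4]
force: [-0.0, 1.3, 1.3]
grip_width: 0.0868
grasp_force: 0.0
```

>>> arm_command(series=[[[0,0,0],0],[[0,0,0],0],[[0,0,0],0],[[0,0,0],0],[[0,0,0],0]], grip=1, grip_force=25)

```text
time_s: 3.65
tool_pos: [0.427, -0.1796, 0.0144]
tool_rot: [180.0, -0.0, 74.4]
force: [0.4, 0.1, -0.5]
grip_width: 0.0551
grasp_force: 0.0
```

>>> arm_command(series=[[[0,0,2],0],[[0,0,3],0],[[0,0,3],0],[[0,0,3],0],[[0,0,3],0]])

```text
time_s: 4.15
tool_pos: [0.4266, -0.1796, 0.0111]
tool_rot: [-180.0, -0.0, 74.4]
force: [-1.0, -0.7, -1.0]
grip_width: 0.0197
grasp_force: 25.0
```

>>> arm_command(series=[[[0,0,0],0],[[0,0,0],0],[[0,0,0],0],[[0,0,0],0],[[0,0,0],0]])

```text
time_s: 4.65
tool_pos: [0.4268, -0.1797, 0.0112]
tool_rot: [180.0, -0.0, 74.4]
force: [-0.4, -0.6, -0.5]
grip_width: 0.0202
grasp_force: 25.0
```

>>> arm_command(series=[[[0,0,-40],0],[[0,0,-80],0.14],[[0,0,-120],0.28],[[0,0,-140],0.43],[[0,0,-140],0.58]])

```text
time_s: 5.15
tool_pos: [0.4292, -0.1801, 0.1545]
tool_rot: [179.8, -0.3, 40.8]
force: [0.5, 0.2, -1.1]
grip_width: 0.0194
grasp_force: 25.0
```

```bash
python3 -c "
from h import *
rel((.53,-.23,.15,0),(.6138,-.2738,.15,-83.8));print(env.get_obs()['qpos'],env.get_obs()['grip_width'])"
```

```text
-> (0.53, -0.23, 0.15, 0) shift [ 43.6 103.6   5.2] turn 0.713 deg 40.8
-> (0.6138, -0.2738, 0.15, -83.8) shift [ 78.4 191.6   5.7] turn 2.175 deg 124.6
[-34.10217892  -4.63223222  52.47843425 115.8054419    3.80045637
  66.69345291 -32.35216692] 0.019424098010204498
```

>>> arm_command(series=[[[9,20,0],0.14],[[18,40,0],0.28],[[27,60,0],0.43],[[36,80,0],0.57],[[44,104,0],0.71]])

```text
time_s: 5.65
tool_pos: [0.5292, -0.2286, 0.1509]
tool_rot: [-180.0, 0.0, 0.2]
force: [0.1, -0.1, -0.1]
grip_width: 0.0198
grasp_force: 25.0
```

```bash
python3 -c "
from h import *
rel((.58,-.26,.15,-42),(.6138,-.2738,.15,-83.8));print(env.get_obs()['qpos'],env.get_obs()['grip_width'])"
```

```text
-> (0.58, -0.26, 0.15, -42) shift [50.7 31.6  0.8] turn 0.737 deg 42.2
-> (0.6138, -0.2738, 0.15, -83.8) shift [84.4 45.6  0.8] turn 1.467 deg 84.0
[-27.19425015  18.91695801  57.44330352 101.35914196 -17.03891199
  69.09788343 -54.71477721] 0.01976694155600169
```

>>> arm_command(series=[[[10,6,0],0.14],[[20,12,0],0.29],[[30,18,0],0.44],[[40,25,0],0.58],[[51,32,0],0.73]])

```text
time_s: 6.15
tool_pos: [0.58, -0.2605, 0.1508]
tool_rot: [180.0, 0.0, -41.6]
force: [0.5, 0.7, -0.8]
grip_width: 0.0196
grasp_force: 25.0
```

```bash
python3 -c "
from h import *
rel((.6138,-.2738,.13,-83.8));print(env.get_obs()['qpos'],env.get_obs()['grip_width'])"
```

```text
-> (0.6138, -0.2738, 0.13, -83.8) shift [ 34.1 -12.5  20.8] turn 0.736 deg 42.2
[-24.15229773  31.05294751  62.48837598  92.80131448 -28.44815071
  73.77895888 -88.46207431] 0.0195684081684902
```

>>> arm_command(series=[[[7,-2,0],0.14],[[14,-5,0],0.29],[[21,-7,0],0.44],[[28,-10,0],0.59],[[34,-12,0],0.736]])

```text
time_s: 6.65
tool_pos: [0.6136, -0.2736, 0.1507]
tool_rot: [180.0, 0.0, -83.8]
force: [-0.2, 0.3, -1.1]
grip_width: 0.0195
grasp_force: 25.0
```

```bash
python3 -c "
from h import *
im,d,o=look('wrist','w2');print(o['qpos'],o['tool_pos'],o['tool_rot'])
look('top','top2')
t=cv2.imread('pics/top2.png')[80:240,300:440]
c=np.zeros((420,780,3),np.uint8);c[:,:368]=cv2.resize(t,(368,420),interpolation=cv2.INTER_CUBIC);c[:309,368:]=cv2.resize(im,(412,309))
cv2.imwrite('pics/c2.png',c)
rel((.6138,-.2738,.10,-83.8))"
```

```text
[ -23.06911729   39.25543561   67.19975619   87.24213249  -36.58869108
   78.0417176  -126.59414322] [ 0.61360783 -0.27360007  0.15067818] [ 1.79968385e+02  1.10643134e-02 -8.37948032e+01]
-> (0.6138, -0.2738, 0.1, -83.8) shift [-0.1 -0.3 50.5] turn 0.006 deg 0.3
```

View pics/c2.png

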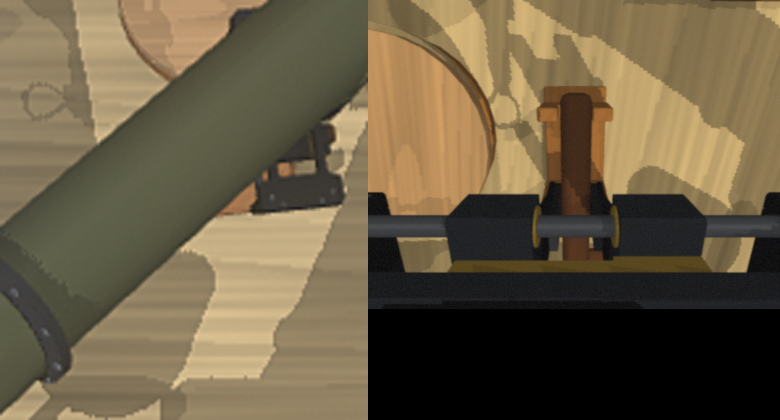

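Run:
```python
from h import *
f=np.load('pics/top0.npz');d=f['d']
c,T=pose('top')
for u,v in [(385,75),(385,105),(375,100),(395,110),(385,113)]:
    q=np.array([(u-c['K'][0,2])/c['K'][0,0],-(v-c['K'][1,2])/c['K'][0,0],-1])*d[v,u]
    print((u,v),(T[:3,:3]@q+T[:3,3]).round(3))
```

```text
(385, 75) [ 0.821 -0.265  0.05 ]
(385, 105) [ 0.733 -0.263  0.045]
(375, 100) [ 0.747 -0.235  0.047]
(395, 110) [ 0.715 -0.289  0.053]
(385, 113) [ 0.711 -0.263  0.04 ]
```

>>> arm_command(series=[[[0,0,15],0],[[0,0,30],0],[[0,0,40],0],[[0,0,50],0],[[0,0,60],0]])

```text
time_s: 7.25
tool_pos: [0.6129, -0.2738, 0.0901]
tool_rot: [180.0, 0.0, -83.5]
force: [-0.4, -0.6, -1.2]
grip_width: 0.0196
grasp_force: 25.0
```

>>> arm_command(series=[[[0,1,8],0],[[0,1,16],0],[[0,1,24],0],[[0,1,29],0],[[0,1,32],0]])

```text
time_s: 7.75
tool_pos: [0.612, -0.274, 0.0587]
tool_rot: [180.0, 0.0, -83.5]
force: [0.0, 0.5, -0.8]
grip_width: 0.0199
grasp_force: 25.0
```

>>> arm_command(series=[[[0,-1,1],0],[[0,-2,2],0],[[0,-2,2.5],0],[[0,-2,3],0],[[0,-2,3],0]])

```text
time_s: 8.25
tool_pos: [0.6141, -0.2739, 0.0563]
tool_rot: [-180.0, -0.0, -83.5]
force: [-0.3, -0.6, -0.6]
grip_width: 0.0197
grasp_force: 25.0
```

>>> arm_command(series=[[[0,0,0],0],[[0,0,0],0],[[0,0,0],0],[[0,0,0],0],[[0,0,0],0]], grip=0.2)

```text
time_s: 8.75
tool_pos: [0.6141, -0.2738, 0.0563]
tool_rot: [-180.0, 0.0, -83.5]
force: [-0.3, -0.2, 0.0]
grip_width: 0.0345
grasp_force: 0.0
```

Released at 35 mm opening. Now straight up.

>>> arm_command(series=[[[0,0,-15],0],[[0,0,-35],0],[[0,0,-75],0],[[0,0,-120],0],[[0,0,-165],0]])

```text
time_s: 9.25
tool_pos: [0.6138, -0.2743, 0.2249]
tool_rot: [-179.9, -0.1, -83.5]
force: [2.1, -0.8, -1.0]
grip_width: 0.0347
grasp_force: 0.0
```

```bash
python3 -c "
from h import *
rel((.58,-.05,.26,-40),(.62,.086,.26,5),(.58,.02,.26,5));print(env.get_obs()['qpos'])"
```

```text
-> (0.58, -0.05, 0.26, -40) shift [-226.7    8.3  -35.4] turn -0.76 deg -43.5
-> (0.62, 0.086, 0.26, 5) shift [-357.3  -46.7  -35.5] turn -1.545 deg -88.5
-> (0.58, 0.02, 0.26, 5) shift [-296.2    0.4  -35.5] turn -1.545 deg -88.5
[ -22.70114875   35.05153457   67.58206984   81.96161973  -32.26750552
   84.02581279 -129.27998769]
```

>>> arm_command(series=[[[-45,0,-10],-0.14],[[-90,0,-20],-0.29],[[-135,0,-30],-0.44],[[-180,0,-35],-0.59],[[-225,0,-40],-0.74]], grip=-0.2)

```text
time_s: 9.75
tool_pos: [0.5884, -0.0496, 0.2635]
tool_rot: [-179.9, -0.1, -40.8]
force: [0.6, -0.5, 0.2]
grip_width: 0.0517
grasp_force: 0.0
```

```bash
python3 -c "
from h import *
rel((.57,.04,.27,2),(.57,.04,.27,42));print(env.get_obs()['qpos'])"
```

```text
-> (0.57, 0.04, 0.27, 2) shift [-72.5 -55.8  -6.4] turn -0.747 deg -42.8
-> (0.57, 0.04, 0.27, 42) shift [-72.5 -55.8  -6.4] turn -1.446 deg -82.8
[ -51.26564546   17.99148615   66.22392208   91.09281026  -16.68933854
   81.662209   -114.49497805]
```

>>> arm_command(series=[[[-15,-11,-2],-0.14],[[-30,-22,-4],-0.29],[[-45,-33,-6],-0.44],[[-60,-45,-6],-0.59],[[-72,-56,-6],-0.74]])

```text
time_s: 10.25
tool_pos: [0.5712, 0.0392, 0.2693]
tool_rot: [-179.9, -0.1, 1.6]
force: [-0.4, 0.8, 0.2]
grip_width: 0.0525
grasp_force: 0.0
```

```bash
python3 -c "
from h import *
im,d,o=look('wrist','w3');print(o['qpos'],o['tool_pos'],o['tool_rot'])
t,_,_=look('top','top3')
c=np.zeros((420,800,3),np.uint8);c[:,:560]=im;c[:320,560:]=cv2.resize(t[110:190,350:410],(240,320),interpolation=cv2.INTER_CUBIC)
cv2.imwrite('pics/c3.png',c)"
```

```text
[-56.70428069  11.44739163  57.90460246  92.93518467  -9.90414116
  80.92334118 -86.16789324] [0.57118809 0.03923123 0.26930039] [-1.79905870e+02 -1.37363986e-01  1.59723278e+00]
```

View pics/c3.png

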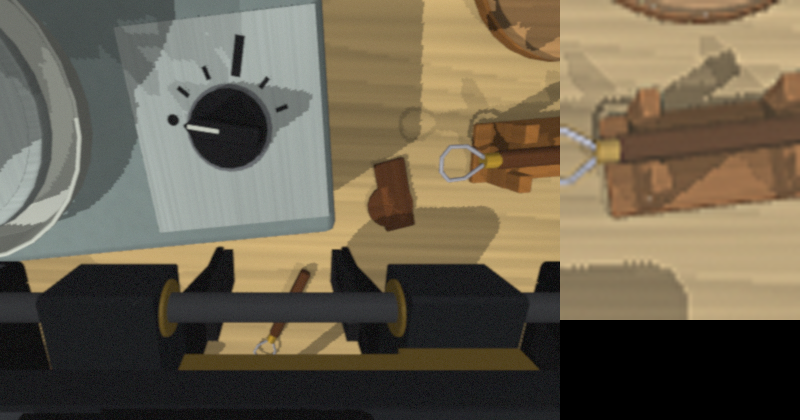

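The right panel shows the tool seated in both notches with its loop towards the wheel. The wrist view shows the dot at (173,120), the long mark at (238,56), and the white nose line from (218,132) to (187,127), pointing at the dot (detent 0).

Run:
```python
from h import *
f=np.load('pics/w3.npz');o=dict(tool_pos=f['p'],tool_rot=f['r']);g=cv2.cvtColor(f['im'],cv2.COLOR_BGR2GRAY)
# refine mark centroids
pts=[]
for u,v in [(173,120),(184,92),(206,73),(264,82),(282,107),(238,56)]:
    r=8 if (u,v)!=(238,56) else 22
    w=g[v-r:v+r+1,u-r:u+r+1];m=(w<75).astype(np.uint8);n,l,s,c=cv2.connectedComponentsWithStats(m)
    i=1+s[1:,4].argmax();pts.append(c[i]+[u-r,v-r]);print(s[i],pts[-1].round(1))
P=ray('wrist',pts,.12,o)
A=np.c_[2*P[:5,:2],np.ones(5)];x=np.linalg.lstsq(A,(P[:5,:2]**2).sum(1),rcond=None)[0]
c=x[:2];print('axis',c,'r',np.linalg.norm(P[:,:2]-c,axis=1).round(4),'ang',np.degrees(np.arctan2(*(P[:,:2]-c).T[::-1])).round(1))
L=ray('wrist',[(218,132),(187,127)],.164,o);v=L[1]-L[0];print(L,'nose dist',np.linalg.norm(L[:,:2]-c,axis=1),'line yaw',np.degrees(np.arctan2(v[1],v[0])),'axis->tip',np.degrees(np.arctan2(*(L[1,:2]-c)[::-1])))
h=R.from_euler('z',7.4,degrees=True).apply([-.035,-.235,0]);print('wheel',c-h[:2])
```

```text
[ 3  3 10 10 81] [172.7 119.5]
[ 2  3 11 10 46] [183.   91.5]
[ 4  2  8 12 45] [205.8  72.5]
[ 3  3 10 12 46] [263.3  82.8]
[ 2  6 12  7 53] [281.2 107.9]
[ 16   1  12  41 337] [237.2  55. ]
axis [0.63382472 0.08765136] r [0.0504 0.05   0.0506 0.0502 0.0504 0.0619] ang [ 81.7  51.7  22.  -37.1 -66.9  -7.5]
[[0.63427062 0.08927261 0.164     ]
 [0.63733755 0.11288217 0.164     ]] nose dist [0.00168145 0.02547417] line yaw 82.59862145589395 axis->tip 82.07379843383666
wheel [0.63826625 0.32520193]
```

```bash
python3 -c "
from h import *
rel((.634,.0877,.25,82))"
```

```text
-> (0.634, 0.0877, 0.25, 82) shift [ 63.9 -44.5  19. ] turn -1.405 deg -80.5
```

>>> arm_command(series=[[[10,-8,0],-0.14],[[20,-16,0],-0.29],[[30,-24,0],-0.44],[[40,-32,0],-0.59],[[50,-40,0],-0.74]])

```text
time_s: 10.85
tool_pos: [0.621, 0.0783, 0.2685]
tool_rot: [179.9, -0.0, 43.7]
force: [-0.7, 0.3, 0.4]
grip_width: 0.0519
grasp_force: 0.0
```

```bash
python3 -c "
from h import *
rel((.634,.0877,.25,82));print(env.get_obs()['qpos'])"
```

```text
-> (0.634, 0.0877, 0.25, 82) shift [15.8  2.2 18.5] turn -0.669 deg -38.3
[-48.01618397  18.6576112   49.00293264  85.1386207  -14.05384473
  82.50939935 -45.02393469]
```

>>> arm_command(series=[[[4,1,4],-0.14],[[8,1,8],-0.28],[[12,2,12],-0.42],[[16,2,18],-0.56],[[16,2,30],-0.669]])

```text
time_s: 11.35
tool_pos: [0.6346, 0.088, 0.239]
tool_rot: [179.8, 0.0, 82.0]
force: [0.0, 1.0, 0.4]
grip_width: 0.0523
grasp_force: 0.0
```

```bash
python3 -c "
from h import *
rel((.634,.0877,.147,82));print(env.get_obs()['qpos'])"
```

```text
-> (0.634, 0.0877, 0.147, 82) shift [-0.4 -0.8 92. ] turn -0.0 deg -0.0
[-42.61631677  19.95237844  41.68008783  85.4281935  -13.30546886
  79.48274671  -8.28459757]
```

>>> arm_command(series=[[[0,-1,25],0],[[0,-1,50],0],[[0,-1,70],0],[[0,-1,85],0],[[0,-1,92],0]])

```text
time_s: 11.85
tool_pos: [0.6319, 0.0887, 0.1445]
tool_rot: [-180.0, 0.1, 81.8]
force: [0.0, 0.4, 0.2]
grip_width: 0.0519
grasp_force: 0.0
```

>>> arm_command(series=[[[0,0,0],0],[[0,0,0],0],[[0,0,0],0],[[0,0,0],0],[[0,0,0],0]], grip=1, grip_force=20)

```text
time_s: 12.35
tool_pos: [0.6326, 0.0902, 0.1458]
tool_rot: [179.9, -0.0, 82.0]
force: [4.4, -0.6, 0.6]
grip_width: 0.02
grasp_force: 4.1
```

>>> arm_command(series=[[[0,0,0],0],[[0,0,0],0],[[0,0,0],0],[[0,0,0],0],[[0,0,0],0]])

```text
time_s: 12.85
tool_pos: [0.6346, 0.0899, 0.1459]
tool_rot: [179.7, -0.0, 82.0]
force: [6.5, 0.4, -3.4]
grip_width: 0.0157
grasp_force: 20.0
```

>>> arm_command(series=[[[-1,1,0],0.1],[[-2,1,0],0.24],[[-2,1,0],0.38],[[-2,1,0],0.52],[[-2,1,0],0.66]])

```text
time_s: 13.35
tool_pos: [0.6349, 0.0886, 0.1461]
tool_rot: [179.8, -0.2, 44.0]
force: [3.4, -0.9, -0.0]
grip_width: 0.0165
grasp_force: 20.0
```

>>> arm_command(series=[[[0,0,0],0.14],[[0,0,0],0.28],[[0,0,0],0.42],[[0,0,0],0.56],[[0,0,0],0.68]])

```text
time_s: 13.85
tool_pos: [0.6342, 0.088, 0.1462]
tool_rot: [180.0, -0.2, 5.0]
force: [2.7, -0.4, 1.6]
grip_width: 0.0159
grasp_force: 20.0
```

```bash
python3 -c "
from h import *
rel((.634,.0877,.147,-7.8));o=env.get_obs();print(o['qpos'],o['force'],o['wrist_torque'])"
```

```text
-> (0.634, 0.0877, 0.147, -7.8) shift [-0.2  0.3 -0.8] turn 0.223 deg 12.8
[-51.95659022  28.4606877   55.51177101  92.50742237 -24.41739096
  71.87705213 -77.03052627] [ 2.69586519 -0.42781161  1.57627902] [-0.11066607 -0.2770118   0.01367135]
```

>>> arm_command(series=[[[0,0,0],0.12],[[0,0,0],0.225],[[0,0,0],0.225],[[0,0,0],0.225],[[0,0,0],0.225]])

```text
time_s: 14.35
tool_pos: [0.6341, 0.0881, 0.1461]
tool_rot: [-179.9, -0.2, -7.5]
force: [4.5, 0.3, 4.4]
grip_width: 0.0158
grasp_force: 20.0
```

>>> arm_command(series=[[[0,0,0],0],[[0,0,0],0],[[0,0,0],0],[[0,0,0],0],[[0,0,0],0]], grip=0.1)

```text
time_s: 14.85
tool_pos: [0.6325, 0.088, 0.1449]
tool_rot: [180.0, 0.0, -7.6]
force: [0.4, 0.3, 0.7]
grip_width: 0.0381
grasp_force: 0.0
```

>>> arm_command(series=[[[0,0,-10],0],[[0,0,-30],0],[[0,0,-60],0],[[0,0,-100],0],[[-30,0,-140],0]])

```text
time_s: 15.35
tool_pos: [0.6045, 0.0909, 0.287]
tool_rot: [179.8, -0.1, -7.7]
force: [0.6, 1.5, 2.2]
grip_width: 0.0391
grasp_force: 0.0
```

```bash
python3 -c "
from h import *
im,d,o=look('wrist','w4');print(o['tool_pos'],o['tool_rot'])
t,_,_=look('scene','scene4')
c=np.zeros((420,800,3),np.uint8);c[:,:420]=im[:,100:520];c[:380,420:]=cv2.resize(t[120:310,200:390] if 0 else t[100:370,180:450],(380,380))
cv2.imwrite('pics/c4.png',c)"
```

```text
[0.60453282 0.09093449 0.28696504] [ 1.79825209e+02 -1.36840642e-01 -7.74407332e+00]
```

View pics/c4.png

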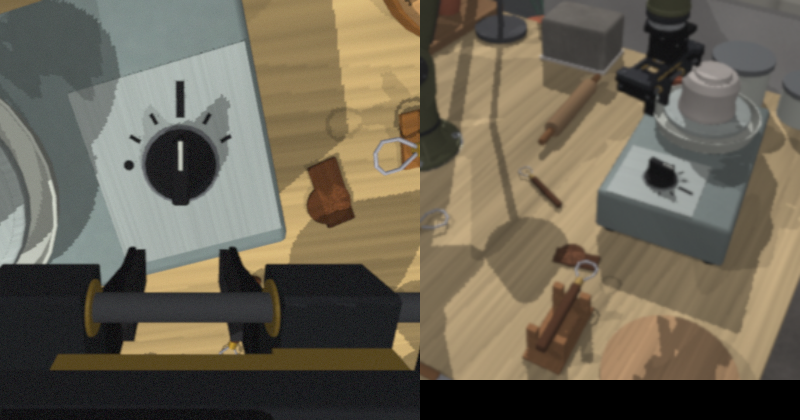

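The wrist view shows the white line at (180,155) pointing straight at the long mark at (180,100). The scene view shows the tool lying in both notches and the pot unmoved, so I'm handing in.

```bash
python3 -c "
from h import *
print(env.sign_off())"
```

```text
the job is handed in; nothing more can be done
None
```

I handed the job in at about 15 s robot time: the middle-sized loop tool lies in both notches with its loop towards the wheel, the selector points at the long mark, and the pot was not touched.

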